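# Rock the dry-block heater's block out of its well

### The arm

A 7-joint arm with a two-finger parallel gripper is mounted at the origin on the work surface; the furniture and walls round the work are solid. World frame = base frame: x ahead of the robot, y to its left, z up, the work surface at z = 0. Lengths are in mm, angles in rad, forces in N, time in s.
With the tool pointing down it reaches from about 400 to 875 mm from the base axis. Payload 4.4 kg.
Tool frame: the origin (TCP) lies midway between the tips of the shut fingers; the grasp point (between the pads) lies 19 mm behind it; z points along the fingers, y is the direction in which the jaws open and shut (so a half turn about z gives the same grasp; the last joint's range is limited). The gripper opens to 85 mm and grips with 20 to 120 N. Pads are 22 mm wide; open, the fingers measure 114 mm over their backs; the gripper's body (76 mm by 85 mm) begins 54 mm behind the grasp point. The pads swing forward as they close: fully open they stand 13 mm farther back than shut.
Start: joints at [1.197, 0.628, 0.038, 1.517, -0.027, 0.996, -0.02], TCP at [196.954, -619.457, 231.313] pointing down, gripper open.
Joint ranges: [-3.06, 3.06], [-0.37, 2.12], [-1.25, 1.32], [0.18, 2.47], [-1.1, 4.24], [0.23, 1.98], [-2.94, 2.94]. Speed limits (rad/s): [2.57, 2.57, 3.14, 3.14, 3.14, 3.14, 3.14].

### API

Orientations are given as [roll, pitch, yaw] about the fixed x, y, z axes, in that order (R = Rz(yaw) Ry(pitch) Rx(roll)).
In Python, from cell import * gives the robot as it stands. The module is installed in compiled form; this text tells all that it offers.
- The arm moves only by the tool move_arm, never from a script. Its argument "series" is a list of rows, each a list of 2 entries, a list of its own where there are three numbers: the shift along the tool's x, y, z in m, then the turn about the tool's z in rad. In form: [[[x, y, z], yaw], ...]. A call has 1 to 5 rows; each row is the pose to reach, as a shift and turn from the pose measured when the call began, along the tool's axes at that moment; what a row does not reach only later rows make up. A row lasts 1/8 s, in which the tool goes at most 62.5 mm and 10.7 degrees, less where a joint would pass 70% of its speed; a pose out of reach is approached as far as the arm can. A call with a gripper value outside its range is refused whole. "claw" is the opening, from 0 (shut) to 1 (fully open), set as the call begins (left out, the last holds). The fingers move at their own pace and stop on an object; the grip force is fixed at half the most. Time passes only in rows, so rows that repeat a pose let the fingers close. It gives the time, the measured TCP pose, the force and the opening at its end, in the units of the state.
- read_state(): the state, without advancing time (a new reading comes with each control period).
- get_image(name): name is "side" or "top" or "wrist"; returns the picture (420x560x3 uint8, blue, green, red); there is no depth.
- camera_model(name): a dict with "fov_y" (degrees; the focal length in pixels is half the picture's height over the tangent of half this angle, whatever the lens; pixels are square), "cx", "cy" (the principal point, pixels), "pose" (4x4, takes a point from camera to world coordinates); the wrist camera has in their place "tool_from_camera" (4x4, takes a point from camera to tool coordinates, whose origin is the TCP and whose axes are the flange's). Camera axes: x right, y down, z forward; pixel columns grow to the right and rows downward; lengths in mm; the calibration is good to about 2 mm. The wrist camera is an equidistant fisheye: a pixel r from the principal point sees the ray r / f radians off the axis. A picture is of the moment at which its call begins: read the wrist's pose just before it. camera_model takes no time and is no camera call.
- finish_job(): hands the job in, once; it reports no verdict.
The state is a dict: "clock": time; "qpos": joint angles; "qd": joint speeds; "tau": joint torques, N m; "eef_pos": TCP position; "tool_rot": TCP orientation; "force": force on the tool from outside, world axes, zero at the start; "torque": the same for the moment, N m; "width": finger opening in mm.
Only numpy, scipy, OpenCV 4.12 (cv2) and the standard library are available. Lean on these libraries where they do the work, as an engineer would, in place of code of your own. Each camera call takes 0.05 s, during which the arm holds its last target. There are 200 camera calls.

### The job

The dry-block heater is to be wiped out: first stand the red-capped tube from its aluminium block in an empty hole of the blue rack and let go of it. Then take the block by the black tab on top and rock it sideways, freeing one side catch and then the other, without lifting, tipping or dragging the heater or disturbing anything else. Finish still gripping the block, level and just clear above its well, a centimetre or a few.

Things in the scene. Friction and masses are not known exactly. Their poses are not given: they have to be found in the camera images.
- red_cap (a point): centre of the sample tube's red cap: cap 16 mm diameter, 16 mm high (this point is 8 mm below its top, 80 mm above the tube's foot); z along the tube, up. The tube stands in the block's front left hole, 36 mm deep. The block's tab begins 23 mm behind the tube's axis: take the cap with the fingers closing left-right along the heater's y.
- tube_red: the same red-capped tube: glass 12.6 mm diameter, 88 mm long with its cap, 12 g; origin at its round foot, z toward the cap
- rack_middle (a point): mouth of the middle hole of the fixed blue tube rack (164 x 44 x 55 mm), on its top face 55 mm above the counter; x along the row, z up. Five holes, 17 mm diameter, 50 mm deep, at x = -60, -30, 0, 30, 60 mm; the end holes hold other tubes, the middle three are empty. A tube fully in has its foot 50 mm below and its cap centre 30 mm above this face.
- heater: white dry-block heater, loose on rubber feet, 2 kg, 220 (x) x 200 (y) x 70 mm; origin on the counter under the centre of its well, x away from its control panel (which faces the robot), y left, z up. Well 103 (x) x 73 (y) mm, floor 40 mm and rim (deck) 70 mm above the origin; the block has 1.5 mm play on each side.
- block: aluminium block, 100 (x) x 70 (y) x 50 mm, 0.45 kg; origin at the centre of its underside, axes as the heater's when seated (underside 40 mm above its origin). Pulled straight up, both catches together hold more than the heater weighs, so it comes up too. Tilt it instead 0.1 to 0.15 rad about one side, at the height of that side's catch: the other side rises 7 to 10 mm and frees.
- grip_tab (a point): grasp point on the block's black grip tab, 82 mm above the block's underside, 32 mm above its top face; axes as the block's. The tab is 14 mm thick (y), 26 mm wide (x) and ends 48 mm above the top face. Grip its two broad faces, fingers closing along y, firmly (40 N or more); it may turn a few degrees between the fingers.
- left_foot (a point): middle of the lower left edge of the block: 35 mm to +y of the block's origin, on the underside
- right_foot (a point): middle of the lower right edge of the block: 35 mm to -y of the block's origin, on the underside
- tube_purple: purple-capped tube in an end hole of the rack, 88 mm long; origin at its foot. Leave alone.
- tube_yellow: yellow-capped tube in the other end hole of the rack, 88 mm long; origin at its foot. Leave alone.
- strips: upright carton 62 x 62 x 105 mm with a green label, origin under its centre. Leave alone.
- control: white bottle with yellow cap, 42 mm diameter, 62 mm high, origin under its centre. Leave alone.
- reagent: white reagent bottle with orange cap, 44 x 56 x 88 mm, origin under its centre. Leave alone.
- catch_left (a joint): how far (m) the sprung steel roller in the well's left wall (y = +36 mm, 58 mm above the heater's origin) is pushed back; 0 = out, in the groove of the block's side. It lets go once that side has risen about 6 mm, holding it with about 12 N (0.8 N m in all) and then rolling freely. After one side is free, keep it up and tilt about it to free the other.
- catch_right (a joint): the same for the roller in the right wall (y = -36 mm)

How it is judged (in metres and radians):
On the way, in this order (a step that is already met when the one before it is completed fails the run):
1. the red-capped tube stands fully down in a hole of the rack, let go, with the block still seated (x of tube_red in the frame of rack_middle between -0.07 and 0.07 m and y of tube_red in the frame of rack_middle between -0.012 and 0.012 m and z of tube_red in the frame of rack_middle below -0.044 m and angle between tube_red's own z axis and vertical below 0.2 rad and contact force between the fingers and tube_red below 0.1 N and z of each of left_foot, right_foot in the frame of heater below 0.0425 m), for 0.2 s.
2. one side of the block is raised past its catch while the other side is still down (((z of left_foot in the frame of heater above 0.045 m and z of right_foot in the frame of heater below 0.0435 m) or (z of right_foot in the frame of heater above 0.045 m and z of left_foot in the frame of heater below 0.0435 m))), for 0.05 s.
3. both sides of the block are past their catches (z of each of left_foot, right_foot in the frame of heater above 0.045 m), for 0.1 s.
At the end, for the whole second after the job is handed in: Fingers hold the block, touching nothing else: 5 to 55 mm above the heater's deck (side edges 4 mm or more), within 35 mm of its well's middle, level to 7 degrees, still. Heater flat on the counter. Red tube upright (11 degrees), fully down in a rack hole, let go (z of each of left_foot, right_foot in the frame of heater above 0.074 m and z of block in the frame of heater between 0.075 and 0.125 m and horizontal distance between block and heater below 0.035 m and angle between block's own z axis and vertical below 0.12 rad and contact force between block and heater below 0.05 N and contact force between the fingers and block above 3 N and linear speed of block below 0.02 m/s and angular speed of block below 0.15 rad/s and angle between heater's own z axis and vertical below 0.02 rad and height (world z) of heater below 0.004 m and x of tube_red in the frame of rack_middle between -0.07 and 0.07 m and y of tube_red in the frame of rack_middle between -0.012 and 0.012 m and z of tube_red in the frame of rack_middle below -0.044 m and angle between tube_red's own z axis and vertical below 0.2 rad and contact force between the fingers and tube_red below 0.1 N); the arm keeps its last pose, push and grip.
It fails at once if the heater is lifted, tipped or dragged (more than 8 mm up, 4.5 degrees or 30 mm) (height (world z) of heater above 0.008 m or angle between heater's own z axis and vertical above 0.08 rad or distance of heater from where it was at the start of the episode above 0.03 m).
It fails at once if the red-capped tube is tipped over (more than 40 degrees) (angle between tube_red's own z axis and vertical above 0.7 rad).
It fails at once if a bystander is disturbed (moved more than 20 mm) (distance of any of tube_purple, tube_yellow, strips, control, reagent from where it was at the start of the episode above 0.02 m).
It also fails if it takes over 58 s, if anything falls off the work surface, if the arm or the gripper's body presses on something with over 40 N, if the wrist force passes 120 N, or if a joint passes its speed limit or range.

## Working session

There is one attempt and no reset: what is moved stays moved. The work goes in short steps, Python scripts to look and compute and a tool call to move; the robot and the scene stay as the last step left them, time stands still between calls to the robot, and variables do not carry over. Pictures are saved under pics/ and viewed, about 8 in all and at most 12, crops included, and the job is handed in when it is done.

Besides the shell and the picture viewer there is one more tool, called after "Call:" as name(argument=value, ...), one argument or row to a line, values as JSON. move_arm: Moves the arm, as the interface text tells. Its arguments: {"type":"object","properties":{"series":{"type":"array"},"claw":{"type":"number"}},"required":["series"]}

```bash
mkdir -p pics
python3 - <<'E'
from cell import *
import cv2
print(read_state())
for n in("top","side","wrist"):
    cv2.imwrite(f"pics/{n}0.png",get_image(n)); print(n,camera_model(n))
E
```

```text
{'clock': 0.0, 'qpos': array([ 1.19720946,  0.62927705,  0.03839685,  1.5183463 , -0.02701474,
        0.99630432, -0.01997504]), 'qd': array([ 0.0016419 , -0.00026358,  0.0014436 ,  0.00137675,  0.00117742,
       -0.00123219,  0.00132164]), 'tau': array([-2.58227556e-04, -5.63399827e+01,  1.22619711e+00, -1.93445742e+01,
        1.10707461e-02,  1.06351831e-02, -2.65131609e-05]), 'eef_pos': array([ 196.79109053, -618.85558067,  230.43996045]), 'tool_rot': array([-3.13977364e+00, -1.89159359e-05,  3.07840769e-01]), 'force': array([-0.13471017, -0.58395697,  0.3131745 ]), 'torque': array([ 0.01356732,  0.0055402 , -0.02892535]), 'width': 85.31010573027007}
top {'fov_y': 43.66278941867056, 'cx': 276.7498024318729, 'cy': 202.94557368406788, 'pose': array([[-1.53666473e-02, -9.98447676e-01,  5.35360049e-02,
         4.26328097e+02],
       [-9.99879117e-01,  1.52176518e-02, -3.18964217e-03,
         7.74082560e+00],
       [ 2.36999854e-03, -5.35785474e-02, -9.98560826e-01,
         1.65455450e+03],
       [ 0.00000000e+00,  0.00000000e+00,  0.00000000e+00,
         1.00000000e+00]])}
s
[... 182 characters left out ...]
   [-9.95881831e-02, -5.78895595e-01,  8.09297278e-01,
        -1.09319271e+03],
       [-1.55865518e-02, -8.12333229e-01, -5.82985235e-01,
         9.01104197e+02],
       [ 0.00000000e+00,  0.00000000e+00,  0.00000000e+00,
         1.00000000e+00]])}
wrist {'fov_y': 65.70646984690485, 'cx': 283.0260730130026, 'cy': 206.08533112999453, 'tool_from_camera': array([[-1.39931284e-03, -9.60420393e-01, -2.78551091e-01,
         7.10523345e+01],
       [ 9.99998365e-01, -1.02487989e-03, -1.48983442e-03,
         6.00888943e-01],
       [ 1.14538595e-03, -2.78552720e-01,  9.60420257e-01,
        -1.42667515e+02],
       [ 0.00000000e+00,  0.00000000e+00,  0.00000000e+00,
         1.00000000e+00]])}
```

View pics/top0.png

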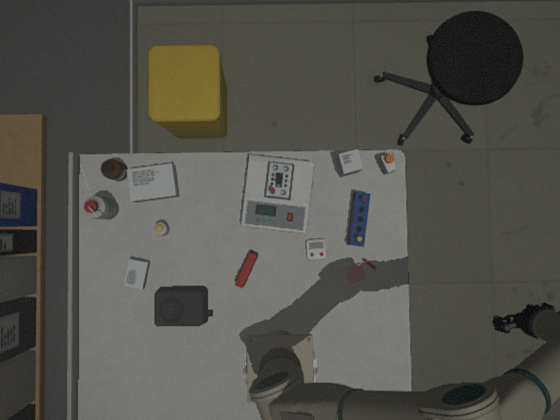

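View pics/side0.png

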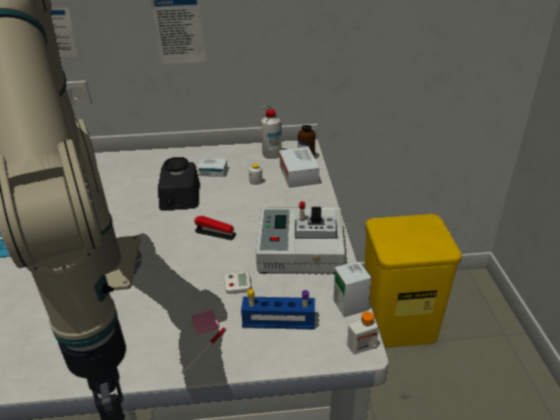

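The top view shows the heater near (277,192), with the red cap at about (271,190) and the tab at about (280,180). The rack runs from the yellow cap at (359,239) to the purple cap at (362,197). Next I'll enlarge both views to get exact pixel positions.

```bash
python3 - <<'E'
import cv2,numpy as np
t=cv2.imread("pics/top0.png")[145:255,235:400]; s=cv2.imread("pics/side0.png")[190:340,230:350]
a=cv2.resize(t,None,fx=4.5,fy=4.5,interpolation=cv2.INTER_CUBIC);cv2.imwrite("pics/tc.png",cv2.convertScaleAbs(a,alpha=1.6))
E
cat > h.py <<'E'
import numpy as np,cv2
from scipy.spatial.transform import Rotation as R
from cell import *
def ray(n,u,v,st=None):
    m=camera_model(n)
    f=210/np.tan(np.radians(m["fov_y"]/2)); d=np.array([(u-m["cx"])/f,(v-m["cy"])/f,1.])
    if n=="wrist":
        r=np.hypot(d[0],d[1]); d=np.array([np.sin(r)*d[0]/max(r,1e-9),np.sin(r)*d[1]/max(r,1e-9),np.cos(r)])
        T=np.eye(4);T[:3,:3]=R.from_euler("xyz",st["tool_rot"]).as_matrix();T[:3,3]=st["eef_pos"]
        P=T@m["tool_from_camera"]
    else: P=m["pose"]
    return P[:3,3],P[:3,:3]@d
def onz(n,u,v,z,st=None):
    o,d=ray(n,u,v,st); return o+d*(z-o[2])/d[2]
def proj(n,p,st=None):
    m=camera_model(n);f=210/np.tan(np.radians(m["fov_y"]/2))
    if n=="wrist":
        T=np.eye(4);T[:3,:3]=R.from_euler("xyz",st["tool_rot"]).as_matrix();T[:3,3]=st["eef_pos"];P=T@m["tool_from_camera"]
    else:P=m["pose"]
    c=np.linalg.inv(P)@np.r_[p,1]
    r=np.hypot(c[0],c[1]); k=np.arctan2(r,c[2])/r if n=="wrist" else 1/c[2]
    return np.array([m["cx"]+f*c[0]*k,m["cy"]+f*c[1]*k])
def tool(st,dw):  # world delta -> tool delta
    return R.from_euler("xyz",st["tool_rot"]).as_matrix().T@np.asarray(dw)
E
```

```text
(no output)
```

View pics/tc.png

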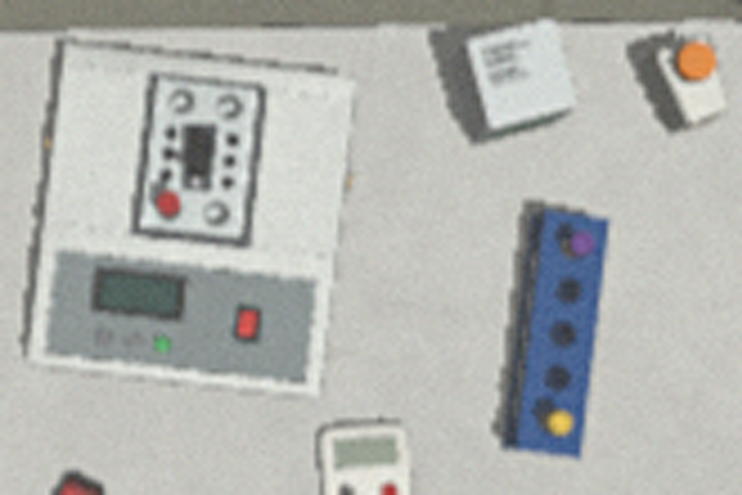

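The crop shows the red cap at (168,204), the rack holes at (569,290), (564,333) and (558,378), and the heater and block corners clearly. Now I'll compute positions.

Run:
```python
from h import *
c=lambda u,v,z:onz("top",235+(u+.5)/4.5-.5,145+(v+.5)/4.5-.5,z)[:2]
print("cap",c(168,204,142).round(1))
H=[c(*p,70) for p in((62,40),(353,72),(318,393),(28,360))];print("heater",np.round(H,1),np.mean(H,0))
B=[c(*p,72) for p in((152,75),(265,87),(248,243),(135,230))];print("block",np.round(B,1),np.mean(B,0))
for Q in(H,B): 
    x=(Q[0]+Q[1]-Q[2]-Q[3])/2; y=(Q[0]+Q[3]-Q[1]-Q[2])/2; print("yaw",np.arctan2(x[1],x[0]),np.arctan2(-y[0],y[1]),np.linalg.norm(x),np.linalg.norm(y))
K=[c(*p,55) for p in((569,290),(564,333),(558,378))];print("holes",np.round(K,1));d=K[0]-K[2];print(np.arctan2(d[1],d[0]))
print("caps",c(581,243,93),c(560,423,93)); print("tab",c(198,155,138))
```

```text
cap [545.3  16.2]
heater [[ 663.2   86.6]
 [ 638.5 -109.7]
 [ 422.3  -82.1]
 [ 447.4  112.1]] [542.86295043   1.75176584]
block [[638.2  26.1]
 [628.9 -50. ]
 [523.7 -36.8]
 [533.6  39.1]] [581.12676279  -5.38470003]
yaw -0.12235007308076305 -0.12687198649274709 217.61568783491356 196.85129324518547
yaw -0.12408535539296472 -0.12571192083512311 105.74657836394535 76.5641949399437
holes [[ 489.5 -254.6]
 [ 460.3 -250.5]
 [ 429.9 -245.7]]
-0.1481463657987442
caps [ 519.04914192 -257.09029235] [ 400.12861741 -240.31958316]
tab [577.02972616  -3.57645694]
```

Call:
move_arm(
  series=[
    [[0.04,-0.04,0],0.09],
    [[0.08,-0.08,0],0.18],
    [[0.12,-0.12,0],0.27],
    [[0.16,-0.16,0],0.35],
    [[0.2,-0.2,0],0.43],
  ],
  claw=1,
)

```text
clock: 0.78
eef_pos: [327.5, -366.0, 230.8]
tool_rot: [-3.14, 0.0, -0.125]
force: [1.6, -0.1, 0.3]
width: 85.6
```

Call:
move_arm(
  series=[
    [[0.022,-0.053,0],0],
    [[0.044,-0.106,0],0],
    [[0.066,-0.159,0],0],
    [[0.088,-0.212,0],0],
    [[0.11,-0.265,0],0],
  ],
)

```text
clock: 1.4
eef_pos: [470.4, -115.1, 231.2]
tool_rot: [-3.14, 0.0, -0.125]
force: [0.9, 0.0, -1.2]
width: 85.4
```

Call:
move_arm(
  series=[
    [[0.02,-0.048,0],0],
    [[0.04,-0.096,0],0],
    [[0.058,-0.141,0],0],
    [[0.058,-0.141,0],0],
  ],
)

```text
clock: 1.9
eef_pos: [546.8, 22.6, 230.9]
tool_rot: [-3.138, -0.0, -0.118]
force: [-0.5, -0.5, 0.2]
width: 85.4
```

Run:
```python
from h import *
st=read_state();im=get_image("wrist");cv2.imwrite("pics/w1.png",im);print(st["eef_pos"],st["tool_rot"],st["qpos"])
print(proj("wrist",[545.3,16.2,142],st),proj("wrist",[579,-4,138],st))
np.save("st1.npy",st,allow_pickle=True)
```

```text
[546.83329814  22.58755407 230.93768576] [-3.13784001e+00 -2.47688770e-04 -1.17516959e-01] [-0.15167508  0.48187923  0.09050156  1.80964812 -0.0605377   0.85170716
 -1.71988288]
[292.11110285 212.23731407] [314.21321725 163.86761725]
```

View pics/w1.png

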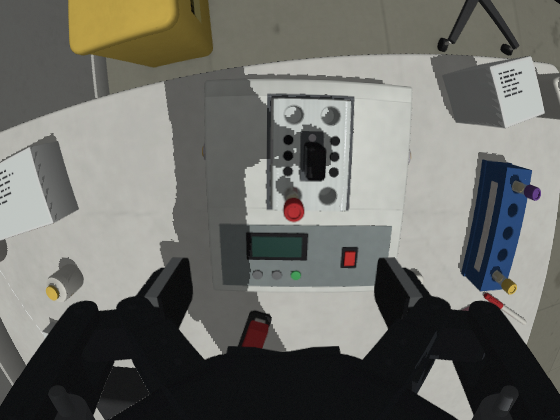

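The wrist view shows the cap at (293,211), with (292,212) predicted, so the fix is good. The rack holes are at about (517,187), (513,211), (508,233) and (502,256). I'll measure these by thresholding.

Run:
```python
from h import *
st=np.load("st1.npy",allow_pickle=True).item();im=cv2.imread("pics/w1.png")
h=cv2.cvtColor(im,cv2.COLOR_BGR2HSV)
def cen(m,z,b):
    n,l,s,c=cv2.connectedComponentsWithStats(m.astype(np.uint8))
    for i in range(1,n):
        if s[i,4]>40 and b[0]<c[i][0]<b[1] and b[2]<c[i][1]<b[3]: print(z,s[i,4],c[i].round(1),onz("wrist",*c[i],z,st)[:2].round(1))
cen(((h[...,0]<8)|(h[...,0]>172))&(h[...,1]>150)&(h[...,2]>80),138,(270,320,190,230))
cen(h[...,2]<75,55,(470,540,170,280))
cen(h[...,2]<50,138,(290,340,120,190))
print([proj("wrist",[*p,55],st).round(1) for p in((489.5,-254.6),(460.3,-250.5),(429.9,-245.7))])
p=onz("wrist",293,211,142,st);g=[545,16.2];
print("to cap",tool(st,[*(np.array([p[0],p[1]])-st["eef_pos"][:2]),0]))
```

```text
138 290 [293.6 211.3] [544.7  15.1]
55 2557 [484.2 218.4] [ 482.8 -209.3]
55 110 [514.3 182.3] [ 522.8 -253.9]
55 114 [528.9 190.8] [ 509.6 -280.9]
55 101 [512.2 209.8] [ 488.1 -253.8]
55 95 [507.3 232.7] [ 458.3 -249.5]
55 87 [502.  254.4] [ 428.9 -245.2]
55 78 [494.8 271.8] [ 405.2 -237.1]
138 1056 [312.7 156.1] [584.8  -3.5]
138 61 [334.7 140.5] [594.6 -20.7]
138 62 [333.8 156.5] [582.9 -18.9]
138 57 [333.2 171.9] [571.5 -17.5]
[array([512.8, 208.6]), array([508.1, 231.1]), array([502.5, 253.7])]
to cap [ 0.19157318  7.17936558 -0.02689426]
```

Call:
move_arm(
  series=[
    [[0,0.007,0.04],0.006],
    [[0,0.007,0.085],0.006],
    [[0,0.007,0.11],0.006],
    [[0,0.007,0.117],0.006],
    [[0,0.007,0.117],0.006],
  ],
)

```text
clock: 2.58
eef_pos: [544.7, 11.7, 114.2]
tool_rot: [-3.141, 0.001, -0.128]
force: [0.0, -0.6, 0.9]
width: 85.4
```

Call:
move_arm(
  series=[
    [[0,0,0],0],
    [[0,0,0],0],
    [[0,0,0],0],
    [[0,0,0],0],
  ],
  claw=0,
)

```text
clock: 3.08
eef_pos: [544.8, 11.9, 114.5]
tool_rot: [-3.14, 0.0, -0.128]
force: [0.7, 1.1, 3.4]
width: 14.1
```

Call:
move_arm(
  series=[
    [[0,-0.003,0],0],
    [[0,-0.003,-0.015],0],
    [[0,-0.003,-0.035],0],
    [[0,-0.003,-0.06],0],
    [[0,-0.003,-0.08],0],
  ],
)

```text
clock: 3.7
eef_pos: [545.6, 14.9, 196.4]
tool_rot: [-3.14, -0.001, -0.128]
force: [0.7, 0.4, -0.1]
width: 13.7
```

Run:
```python
from h import *
st=read_state();im=get_image("wrist");im2=get_image("side");print(st["eef_pos"],st["tool_rot"],st["width"])
b=cv2.resize(im2[150:320,230:390],None,fx=2.4,fy=2.4); a=im[:, 120:460]
a=cv2.copyMakeBorder(a,0,0,0,0,0)
o=np.zeros((420,340+384,3),np.uint8);o[:,:340]=a;o[:408,340:]=b
cv2.imwrite("pics/w2.png",o)
```

```text
[545.63225388  14.9160007  196.43504627] [-3.13978991e+00 -1.10414542e-03 -1.28182621e-01] 13.689085745685318
```

View pics/w2.png

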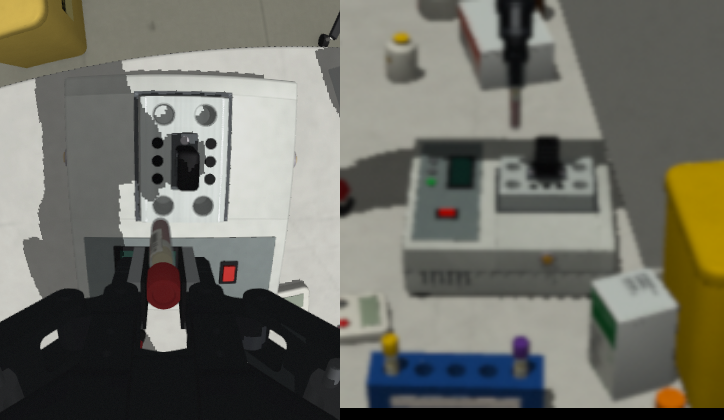

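The tube is held, with its cap at wrist pixel (283,288) and its foot at about (281,221). The block is still seated. Next I'll check the tube's tilt and work out the move to the rack.

Run:
```python
from h import *
st=read_state();e=st["eef_pos"]
for dz in(27,19,-61): print(dz,proj("wrist",e+[0,0,dz],st))
print("foot est at z 135:",onz("wrist",281,222,e[2]-59,st)-e)
print(tool(st,[459-e[0],-250-e[1],0]))
```

```text
27 [282.31625019 293.46822377]
19 [282.42194847 283.98981507]
-61 [283.08709945 224.03350207]
foot est at z 135: [  2.26001896   1.07824163 -59.        ]
[-53.36556959 273.99688858  -0.95389648]
```

Call:
move_arm(
  series=[
    [[-0.01,0.05,0],0],
    [[-0.021,0.105,0],0],
    [[-0.032,0.16,0],0],
    [[-0.043,0.215,0],0],
    [[-0.053,0.268,0],0],
  ],
)

```text
clock: 4.42
eef_pos: [459.1, -245.5, 196.1]
tool_rot: [-3.139, -0.004, -0.128]
force: [0.3, 0.1, -0.3]
width: 13.7
```

Call:
move_arm(
  series=[
    [[0,0.005,0],0],
    [[0,0.005,0],0],
  ],
)

```text
clock: 4.68
eef_pos: [458.2, -250.3, 195.7]
tool_rot: [-3.138, -0.004, -0.129]
force: [1.1, -0.1, -0.1]
width: 14.1
```

Run:
```python
from h import *
st=read_state();im=get_image("wrist");e=st["eef_pos"];print(e,st["tool_rot"])
t=get_image("top")
cv2.imwrite("pics/w3.png",cv2.resize(im[130:380,180:400],None,fx=2.2,fy=2.2))
for n,p in(("hole",[459,-250,55]),("holeA",[489,-254.2,55]),("holeB",[429.4,-245.4,55]),("foot",e-[0,0,61])):
    q=proj("wrist",p,st); print(n,q.round(1),((q-[180,130])*2.2).round())
```

```text
[ 458.21102254 -250.28809047  195.68111429] [-3.13802575 -0.00372238 -0.12927574]
hole [283.1 194. ] [227. 141.]
holeA [283.4 160.6] [228.  67.]
holeB [282.4 225.5] [225. 210.]
foot [283.2 223.9] [227. 207.]
```

View pics/w3.png

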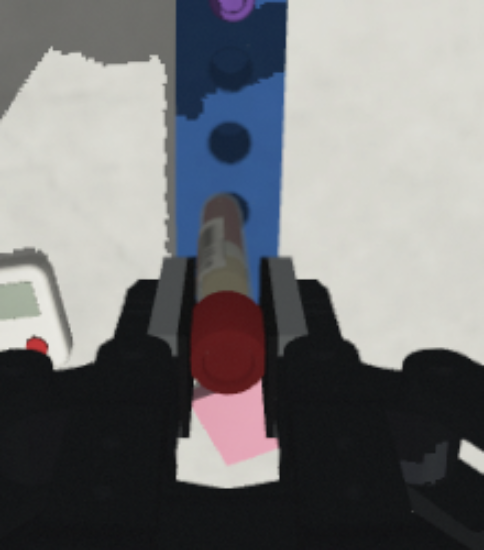

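Call:
move_arm(
  series=[
    [[0,0.0022,0.02],0],
    [[0,0.0022,0.045],0],
    [[0,0.0022,0.065],0],
    [[0,0.0022,0.072],0],
    [[0,0.0022,0.072],0],
  ],
)

```text
clock: 5.4
eef_pos: [459.5, -249.5, 123.7]
tool_rot: [-3.137, -0.004, -0.124]
force: [-0.8, -0.0, -0.1]
width: 13.8
```

Run:
```python
from h import *
st=read_state();im=get_image("wrist");e=st["eef_pos"];print(e,st["tool_rot"],st["force"])
cv2.imwrite("pics/w4.png",cv2.resize(im[130:330,180:400],None,fx=2.4,fy=2.4))
for n,p in(("hole",[459,-251,55]),("foot",e-[0,0,61])):
    q=proj("wrist",p,st); print(n,q.round(1),((q-[180,130])*2.4).round())
```

```text
[ 459.46758393 -249.5309126   123.67904283] [-3.13700399 -0.00356741 -0.12406426] [-8.48593157e-01 -1.81597808e-04 -9.74892997e-02]
hole [285.5 220.6] [253. 218.]
foot [283.3 223.9] [248. 225.]
```

View pics/w4.png

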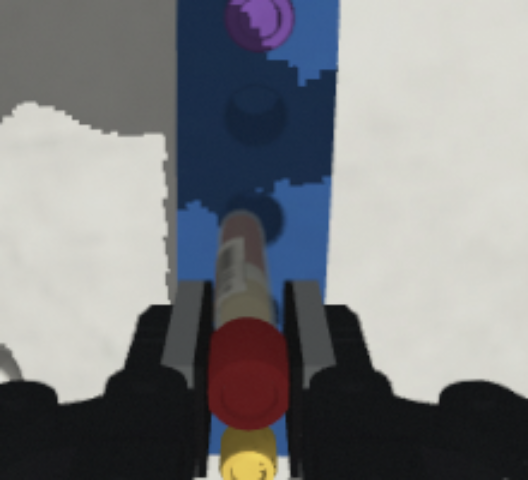

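The tube's foot at (241,231) sits about 3 mm to the left of the hole centre at (254,218). I'll shift the tool 3 mm in +y and insert.

Call:
move_arm(
  series=[
    [[0,0.003,0],0],
    [[0,0.003,0],0],
    [[0,0.003,0.01],0],
    [[0,0.003,0.02],0],
    [[0,0.003,0.02],0],
  ],
)

```text
clock: 6.08
eef_pos: [458.6, -252.4, 103.0]
tool_rot: [-3.137, -0.002, -0.125]
force: [-0.4, -0.7, -0.6]
width: 13.5
```

Call:
move_arm(
  series=[
    [[0,0,0.01],0],
    [[0,0,0.02],0],
    [[0,0,0.03],0],
    [[0,0,0.036],0],
    [[0,0,0.036],0],
  ],
)

```text
clock: 6.7
eef_pos: [458.5, -252.1, 66.4]
tool_rot: [-3.136, -0.001, -0.125]
force: [0.7, -0.6, -0.5]
width: 14.0
```

Call:
move_arm(
  series=[
    [[0,0,0],0],
    [[0,0,0],0],
    [[0,0,0],0],
    [[0,0,0],0],
  ],
  claw=1,
)

```text
clock: 7.2
eef_pos: [458.5, -252.2, 66.6]
tool_rot: [-3.136, -0.002, -0.125]
force: [0.8, -0.3, 0.5]
width: 84.7
```

Call:
move_arm(
  series=[
    [[0,0,-0.03],0],
    [[0,0,-0.08],0],
    [[0,0,-0.13],0],
    [[0,0,-0.165],0],
    [[0,0,-0.165],0],
  ],
)

```text
clock: 7.82
eef_pos: [459.8, -253.9, 234.5]
tool_rot: [-3.138, -0.008, -0.125]
force: [0.1, -0.2, -0.1]
width: 85.1
```

Run:
```python
from h import *
st=read_state();im=get_image("wrist");im2=get_image("side");e=st["eef_pos"];print(e,st["tool_rot"],st["force"],st["width"])
a=cv2.resize(im[90:330,200:370],None,fx=2,fy=2);b=cv2.resize(im2[270:340,230:330],None,fx=4,fy=4)
o=np.zeros((480,740,3),np.uint8);o[:480,:340]=a;o[:280,340:740]=b
cv2.imwrite("pics/w5.png",o)
for n,p in(("captop z93",[459,-251,93]),):
    q=proj("wrist",p,st); print(n,((q-[200,90])*2).round(),((proj("side",p)-[230,270])*4).round())
print(tool(st,[579-e[0],-4.5-e[1],0]))
```

```text
[ 459.80995108 -253.90820067  234.51292048] [-3.1384931  -0.00783154 -0.12458847] [ 0.10556787 -0.17674529 -0.09514022] 85.13345870226087
captop z93 [161. 213.] [194.  87.]
[  87.27045859 -262.28295034    1.49644287]
```

View pics/w5.png

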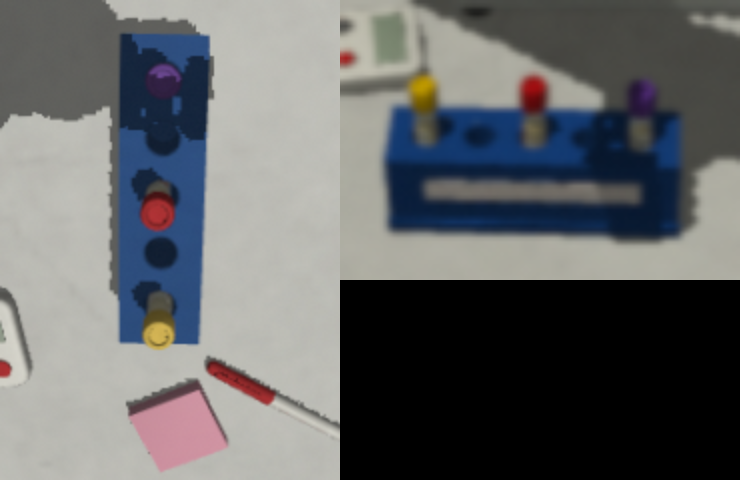

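The red tube stands fully down in the middle hole, at the same height as the yellow and purple tubes. Now I'll move to the block tab.

Call:
move_arm(
  series=[
    [[0.017,-0.05,0],0],
    [[0.034,-0.105,0],0],
    [[0.051,-0.16,0],0],
    [[0.068,-0.21,0],0],
    [[0.085,-0.255,0],0],
  ],
)

```text
clock: 8.55
eef_pos: [573.4, -8.2, 231.2]
tool_rot: [-3.137, 0.002, -0.123]
force: [1.8, -0.2, 0.4]
width: 85.1
```

Call:
move_arm(
  series=[
    [[0.002,-0.005,0],0],
    [[0.002,-0.006,0],0],
    [[0.002,-0.006,0],0],
  ],
)

```text
clock: 8.93
eef_pos: [575.2, -4.5, 230.6]
tool_rot: [-3.138, 0.003, -0.126]
force: [0.6, -1.0, -0.2]
width: 85.3
```

Run:
```python
from h import *
st=read_state();im=get_image("wrist");e=st["eef_pos"];print(e,st["tool_rot"])
np.save("st2.npy",st,allow_pickle=True);cv2.imwrite("pics/w6raw.png",im)
cv2.imwrite("pics/w6.png",cv2.resize(im[130:330,190:390],None,fx=3,fy=3))
for n,p in(("tabtop",[579,-4.5,138]),):
    q=proj("wrist",p,st); print(n,((q-[190,130])*3).round())
```

```text
[575.19860586  -4.46775689 230.55537205] [-3.13794391  0.00328535 -0.1260061 ]
tabtop [278. 224.]
```

View pics/w6.png

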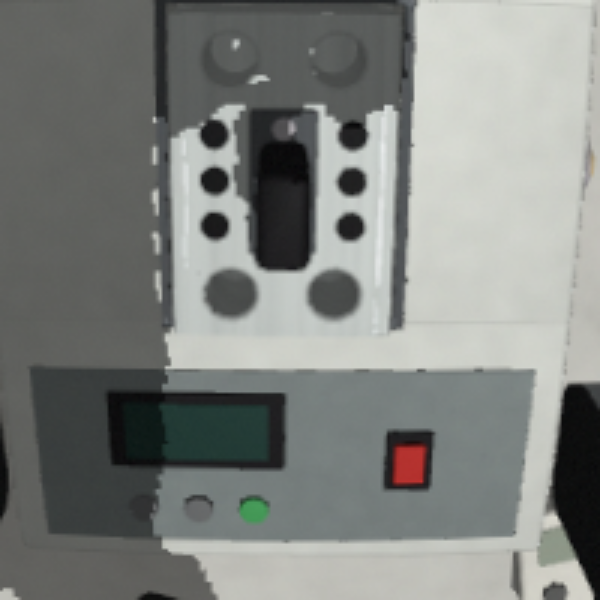

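The tab's top face is centred at about (284,227) against (278,224) predicted, so it sits near (578,-6). I'll go down over it.

Call:
move_arm(
  series=[
    [[0.003,0.001,0.04],0],
    [[0.003,0.001,0.08],0],
    [[0.003,0.001,0.11],0],
    [[0.003,0.001,0.124],0],
    [[0.003,0.001,0.127],0],
  ],
)

```text
clock: 9.6
eef_pos: [577.7, -6.2, 103.6]
tool_rot: [-3.138, 0.003, -0.127]
force: [0.1, 0.1, -0.8]
width: 85.3
```

Call:
move_arm(
  series=[
    [[0,0,0],0],
    [[0,0,0],0],
  ],
)

```text
clock: 9.85
eef_pos: [578.6, -6.4, 104.7]
tool_rot: [-3.138, 0.001, -0.128]
force: [-0.0, 0.3, 0.2]
width: 85.5
```

Run:
```python
from h import *
st=read_state();print(st);print(tool(st,np.r_[578,-6,103]-st["eef_pos"]))
```

```text
{'clock': 9.85, 'qpos': array([-0.06945721,  0.69410639,  0.05382435,  1.83299191, -0.06619184,
        0.61680396, -1.67257975]), 'qd': array([-0.00247534,  0.00110019, -0.0019056 ,  0.00245192, -0.00173961,
       -0.00265661,  0.00139447]), 'tau': array([ 6.55214768e-02, -5.31885052e+01,  1.53739672e+00, -1.32359514e+01,
        1.16690891e-03,  1.45564243e-02,  6.59558755e-04]), 'eef_pos': array([578.55812761,  -6.3904541 , 104.71467241]), 'tool_rot': array([-3.13787934e+00,  1.15292752e-03, -1.27752799e-01]), 'force': array([-0.02892973,  0.2622523 ,  0.20277338]), 'torque': array([-0.02526743, -0.01978789, -0.00105987]), 'width': 85.4584168035891}
[-0.601348   -0.30979174  1.71652904]
```

Well placed, so I'll grip.

Call:
move_arm(
  series=[
    [[0,0,0.001],0],
    [[0,0,0.001],0],
    [[0,0,0.001],0],
    [[0,0,0.001],0],
    [[0,0,0.001],0],
  ],
  claw=0,
)

```text
clock: 10.48
eef_pos: [578.5, -5.9, 103.8]
tool_rot: [-3.137, 0.001, -0.128]
force: [-0.2, 0.8, 1.7]
width: 13.0
```

Call:
move_arm(
  series=[
    [[0,0,0],0],
    [[0,0,0],0],
  ],
)

```text
clock: 10.72
eef_pos: [578.5, -5.9, 103.8]
tool_rot: [-3.137, 0.001, -0.128]
force: [-0.7, 0.9, 0.8]
width: 13.1
```

Run:
```python
from h import *
st=read_state();print(st)
```

```text
{'clock': 10.725, 'qpos': array([-0.06955981,  0.69549499,  0.05316423,  1.83351135, -0.06665653,
        0.61494699, -1.67264427]), 'qd': array([-1.25835110e-03, -3.72325217e-04, -2.18913830e-05,  3.89859696e-04,
        9.44483214e-04,  1.02139867e-03,  1.40899506e-03]), 'tau': array([  0.37858835, -53.03261876,   1.8347596 , -13.18995327,
         0.15509415,  -0.06034199,   0.07540616]), 'eef_pos': array([578.53616554,  -5.8992832 , 103.78466171]), 'tool_rot': array([-3.13736240e+00,  1.29195782e-03, -1.27611873e-01]), 'force': array([-0.7210424 ,  0.93255474,  0.77658343]), 'torque': array([ 0.04706159, -0.0034621 , -0.05356187]), 'width': 13.100298250282968}
```

Call:
move_arm(
  series=[
    [[0,-0.001,-0.0005],0],
    [[0,-0.002,-0.001],0],
    [[0,-0.003,-0.0015],0],
    [[0,-0.003,-0.0015],0],
  ],
)

```text
clock: 11.22
eef_pos: [578.3, -4.8, 104.2]
tool_rot: [-3.14, 0.003, -0.128]
force: [2.3, -5.4, -12.7]
width: 13.6
```

Run:
```python
from h import *
st=read_state();print({k:st[k] for k in("eef_pos","tool_rot","force","torque","width")})
```

```text
{'eef_pos': array([578.30240526,  -4.76155356, 104.15950673]), 'tool_rot': array([-3.13980461e+00,  2.55008519e-03, -1.28484800e-01]), 'force': array([  2.30701168,  -5.39952353, -12.70581365]), 'torque': array([-1.46358469, -0.46261436, -0.07205128]), 'width': 13.610927121267416}
```

Call:
move_arm(
  series=[
    [[0,-0.002,-0.0005],0],
    [[0,-0.004,-0.001],0],
    [[0,-0.006,-0.001],0],
    [[0,-0.006,-0.001],0],
  ],
)

```text
clock: 11.72
eef_pos: [577.7, -0.6, 104.1]
tool_rot: [3.141, 0.005, -0.129]
force: [0.4, -5.6, -12.3]
width: 13.2
```

Run:
```python
from h import *
st=read_state();print({k:st[k] for k in("eef_pos","tool_rot","force","torque","width")})
```

```text
{'eef_pos': array([577.6650255 ,  -0.58441729, 104.11248682]), 'tool_rot': array([ 3.14065304,  0.00540555, -0.12914142]), 'force': array([  0.41406651,  -5.56974654, -12.32001911]), 'torque': array([-1.61085483, -0.12164612,  0.02727458]), 'width': 13.20402105924381}
```

```bash
cat > chk.py <<'E'
from h import *
import sys
def feat(im,st):
    h=cv2.cvtColor(im,cv2.COLOR_BGR2HSV);o={}
    for n,m,b in(("red",((h[...,0]<8)|(h[...,0]>172))&(h[...,1]>150)&(h[...,2]>80),(300,360,200,380)),("green",(h[...,0]>45)&(h[...,0]<75)&(h[...,1]>110)&(h[...,2]>90),(240,320,200,390))):
        k,l,s,c=cv2.connectedComponentsWithStats(m.astype(np.uint8))
        for i in range(1,k):
            if s[i,4]>15 and b[0]<c[i][0]<b[1] and b[2]<c[i][1]<b[3]: o.setdefault(n,[]).append((onz("wrist",*c[i],70,st)[:2].round(1),s[i,4],c[i].round(1)))
    return o
if __name__=="__main__":
    st=read_state();im=get_image("wrist");s=get_image("side");t=get_image("top")
    g=lambda a:cv2.cvtColor(a,cv2.COLOR_BGR2GRAY).astype(np.float32)
    # heater front/side strip in side view, and block top, subpixel translation by ECC
    s0=cv2.imread("pics/side0.png")
    for n,(a,b,c,d) in(("heater-side",(243,274,254,348)),("panel-side",(206,246,258,292)),("rack",(292,330,240,318))):
        w=np.eye(2,3,dtype=np.float32)
        try: r,w=cv2.findTransformECC(g(s0)[a:b,c:d],g(s)[a:b,c:d],w,cv2.MOTION_TRANSLATION);print(n,"cc%.3f"%r,"px shift",w[:,2].round(2))
        except cv2.error as e: print(n,"ecc fail")
    print({k:st[k].round(3) if k!="width" else st[k] for k in("eef_pos","tool_rot","force","torque","width")})
    print("now",feat(im,st)); s2=np.load("st2.npy",allow_pickle=True).item(); print("ref",feat(cv2.imread("pics/w6raw.png"),s2))
    cv2.imwrite("pics/cur.png",im);cv2.imwrite("pics/curside.png",s)
E
python3 chk.py
python3 - <<'E'
import cv2,numpy as np
im=cv2.imread("pics/cur.png");s=cv2.imread("pics/curside.png")
a=cv2.resize(im[60:360,140:420],None,fx=1.5,fy=1.5);b=cv2.resize(s[195:275,250:350],None,fx=3.6,fy=3.6)
o=np.zeros((450,780,3),np.uint8);o[:,:420]=a;o[:288,420:780]=b
cv2.imwrite("pics/w7.png",o)
E
```

```text
heater-side cc0.989 px shift [-0.18 -0.89]
panel-side cc0.788 px shift [-0.69 -2.9 ]
rack cc0.952 px shift [-0.   -0.01]
{'eef_pos': array([577.665,  -0.584, 104.112]), 'tool_rot': array([ 3.141,  0.005, -0.129]), 'force': array([  0.414,  -5.57 , -12.32 ]), 'torque': array([-1.611, -0.122,  0.027]), 'width': 13.20402105924381}
now {}
ref {'red': [(array([465.6, -36.1]), np.int32(140), array([325.8, 284.2]))], 'green': [(array([453.3,  21.7]), np.int32(57), array([274. , 299.7]))]}
```

View pics/w7.png

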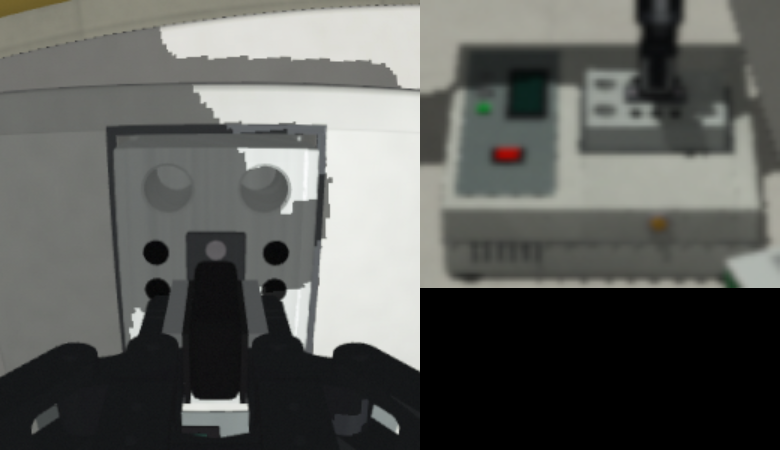

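The side view shows the heater has followed about 3 mm to the left while the block stayed seated. The counter's friction is too low to rock the block with a sideways push alone, so the tool itself has to lean about 0.1 rad. Each move starts from the measured pose, so pressing the shut fingertips against the fixed rack will build up that lean. I'll let go and do that.

Call:
move_arm(
  series=[
    [[0,0,0],0],
    [[0,0,0],0],
    [[0,0,0],0],
    [[0,0,-0.02],0],
    [[0,0,-0.06],0],
  ],
  claw=1,
)

```text
clock: 12.5
eef_pos: [576.9, 0.0, 163.8]
tool_rot: [3.141, 0.009, -0.129]
force: [0.1, 0.7, -0.5]
width: 85.4
```

Call:
move_arm(
  series=[
    [[-0.01,0.02,-0.03],0],
    [[-0.03,0.07,-0.03],0],
    [[-0.05,0.12,-0.03],0],
    [[-0.068,0.16,-0.03],0],
    [[-0.075,0.19,-0.03],0],
  ],
  claw=0,
)

```text
clock: 13.12
eef_pos: [477.2, -180.3, 195.2]
tool_rot: [3.141, 0.008, -0.13]
force: [0.3, 0.6, -0.5]
width: -0.0
```

Run:
```python
from h import *
st=read_state();print({k:st[k] for k in("clock","eef_pos","tool_rot","force","torque","width")})
# rack +y face point nearest, yaw -.148
n=np.array([np.sin(.148),np.cos(.148)]);c=np.array([459,-251])+n*22;print("face mid",c)
print(tool(st,np.r_[478,-195,42]-st["eef_pos"]))
s=get_image("side");s0=cv2.imread("pics/side0.png");g=lambda a:cv2.cvtColor(a,cv2.COLOR_BGR2GRAY).astype(np.float32)
for a,b,c,d in((243,274,254,348),(206,246,258,292)):
    try:
        r,w=cv2.findTransformECC(g(s0)[a:b,c:d],g(s)[a:b,c:d],np.eye(2,3,dtype=np.float32),cv2.MOTION_TRANSLATION);print(r,w[:,2])
    except cv2.error: print("fail")
p=np.array([540,-100,40]);print(proj("side",p+[0,5,0])-proj("side",p),proj("side",p+[0,0,5])-proj("side",p))
```

```text
{'clock': 13.125, 'eef_pos': array([ 477.1740388 , -180.33582957,  195.24129255]), 'tool_rot': array([ 3.14065826,  0.00811697, -0.13033314]), 'force': array([ 0.31865323,  0.64044745, -0.52835373]), 'torque': array([-0.041109  , -0.06398815,  0.00677681]), 'width': -0.02082187476103103}
face mid [ 462.24412644 -229.24050452]
[  3.96852836  14.28928479 153.22754639]
0.30518421199237417 [ 0.771447   -0.44403335]
0.7171859666141736 [-1.1747245  4.0788703]
[-0.26004956 -1.29823639] [ 0.0128776  -1.52970456]
```

Call:
move_arm(
  series=[
    [[0.002,0.005,0.04],0],
    [[0.002,0.008,0.09],0],
    [[0.002,0.008,0.13],0],
    [[0.002,0.008,0.152],0],
    [[0.002,0.008,0.153],0],
  ],
)

```text
clock: 13.8
eef_pos: [474.7, -192.8, 41.3]
tool_rot: [3.138, 0.011, -0.135]
force: [-0.2, -0.7, 0.0]
width: -0.0
```

Call:
move_arm(
  series=[
    [[0,0.01,0],0],
    [[0,0.02,0],0],
    [[0,0.026,0],0],
    [[0,0.032,0],0],
    [[0,0.032,0],0],
  ],
)

```text
clock: 14.42
eef_pos: [472.1, -216.9, 42.5]
tool_rot: [-3.136, 0.011, -0.129]
force: [2.3, 18.8, 9.4]
width: -0.1
```

Call:
move_arm(
  series=[
    [[0,0.006,0],0],
    [[0,0.01,0],0],
    [[0,0.01,0],0],
  ],
)

```text
clock: 14.8
eef_pos: [472.0, -217.1, 43.3]
tool_rot: [-3.124, 0.014, -0.122]
force: [2.3, 22.6, 8.2]
width: -0.1
```

Call:
move_arm(
  series=[
    [[0,0.006,0],0],
    [[0,0.01,0],0],
    [[0,0.01,0],0],
  ],
)

```text
clock: 15.18
eef_pos: [472.1, -217.2, 44.3]
tool_rot: [-3.112, 0.016, -0.115]
force: [2.3, 24.0, 9.8]
width: 0.1
```

Call:
move_arm(
  series=[
    [[0,0.006,0],0],
    [[0,0.01,0],0],
    [[0,0.01,0],0],
  ],
)

```text
clock: 15.55
eef_pos: [472.5, -217.7, 45.7]
tool_rot: [-3.101, 0.017, -0.109]
force: [2.9, 21.7, 16.1]
width: -0.2
```

Call:
move_arm(
  series=[
    [[0,0.007,0.002],0],
    [[0,0.011,0.003],0],
    [[0,0.011,0.003],0],
  ],
)

```text
clock: 15.92
eef_pos: [472.5, -217.9, 45.1]
tool_rot: [-3.088, 0.019, -0.101]
force: [-1.1, 25.6, 27.7]
width: -0.4
```

Call:
move_arm(
  series=[
    [[0,0.007,0.001],0],
    [[0,0.011,0.002],0],
    [[0,0.011,0.002],0],
  ],
)

```text
clock: 16.3
eef_pos: [473.2, -217.6, 44.9]
tool_rot: [-3.074, 0.02, -0.093]
force: [1.3, 24.4, 21.9]
width: -0.1
```

Call:
move_arm(
  series=[
    [[0,0.007,0.001],0],
    [[0,0.011,0.002],0],
    [[0,0.011,0.002],0],
  ],
)

```text
clock: 16.68
eef_pos: [473.3, -217.6, 44.9]
tool_rot: [-3.061, 0.022, -0.085]
force: [0.1, 23.2, 23.6]
width: 0.2
```

Call:
move_arm(
  series=[
    [[0,0.007,0.001],0],
    [[0,0.011,0.002],0],
    [[0,0.011,0.002],0],
  ],
)

```text
clock: 17.05
eef_pos: [473.2, -217.5, 45.1]
tool_rot: [-3.047, 0.025, -0.078]
force: [-1.0, 23.8, 26.4]
width: -0.3
```

Call:
move_arm(
  series=[
    [[0,0.005,0.001],0],
    [[0,0.007,0.001],0],
    [[0,0.007,0.001],0],
  ],
)

```text
clock: 17.42
eef_pos: [473.2, -217.1, 45.4]
tool_rot: [-3.038, 0.026, -0.073]
force: [-0.0, 16.8, 15.1]
width: -0.4
```

Call:
move_arm(
  series=[
    [[0,-0.02,-0.005],0],
    [[0,-0.03,-0.04],0.02],
    [[0,-0.03,-0.09],0.045],
    [[0,-0.03,-0.13],0.045],
    [[0,-0.03,-0.13],0.045],
  ],
)

```text
clock: 18.05
eef_pos: [480.1, -202.5, 181.4]
tool_rot: [-3.043, 0.023, -0.119]
force: [0.6, -0.1, -1.0]
width: 0.0
```

```bash
cat > st.py <<'E'
from h import *
import sys
st=read_state();print({k:np.round(st[k],3) for k in("clock","qpos","eef_pos","tool_rot","force","torque","width")})
Rm=R.from_euler("xyz",st["tool_rot"]).as_matrix();yaw=-.126
ax=np.array([np.cos(yaw),np.sin(yaw),0]);ay=np.array([-np.sin(yaw),np.cos(yaw),0])
z=-Rm[:,2];print("lean about heater x: %.4f  about y: %.4f  toolx yaw %.3f"%(np.arctan2(-(z@ay),z[2]),np.arctan2(z@ax,z[2]),np.arctan2(Rm[1,0],Rm[0,0])))
g=st["eef_pos"]-19*Rm[:,2];print("grasp pt",g.round(1))
if len(sys.argv)>3: print("tool move",tool(st,np.array(list(map(float,sys.argv[1:4])))-g).round(1))
E
python3 st.py 578 -2.5 200
```

```text
{'clock': np.float64(18.05), 'qpos': array([ 0.443,  0.538, -0.057,  1.882, -0.086,  0.774, -1.235]), 'eef_pos': array([ 480.07 , -202.53 ,  181.405]), 'tool_rot': array([-3.043,  0.023, -0.119]), 'force': array([ 0.566, -0.097, -0.959]), 'torque': array([-0.097,  0.   , -0.023]), 'width': np.float64(0.049)}
lean about heater x: 0.0989  about y: 0.0239  toolx yaw -0.119
grasp pt [ 480.3 -204.4  200.3]
tool move [  73.1 -211.2   19.6]
```

Call:
move_arm(
  series=[
    [[0.015,-0.042,0],0],
    [[0.03,-0.085,0],0],
    [[0.045,-0.128,-0.01],0],
    [[0.06,-0.171,-0.02],0],
    [[0.072,-0.208,-0.02],0.007],
  ],
  claw=1,
)

```text
clock: 18.68
eef_pos: [577.3, -5.9, 220.4]
tool_rot: [-3.043, 0.023, -0.126]
force: [0.8, 0.2, -1.4]
width: 84.9
```

Call:
move_arm(
  series=[
    [[0,0,0],0],
    [[0,0,0],0],
  ],
)

```text
clock: 18.92
eef_pos: [576.4, -6.6, 219.5]
tool_rot: [-3.044, 0.025, -0.126]
force: [-0.9, -0.0, 0.3]
width: 85.7
```

```bash
python3 st.py
python3 - <<'E'
from chk import *
st=read_state();im=get_image("wrist");print("now",feat(im,st))
s2=np.load("st2.npy",allow_pickle=True).item(); print("ref",feat(cv2.imread("pics/w6raw.png"),s2))
cv2.imwrite("pics/w8raw.png",im);np.save("st3.npy",st,allow_pickle=True)
print("tabtop (577.6,-2.5) at",((proj("wrist",[577.6,-2.5,138],st)-[180,100])*2.4).round())
cv2.imwrite("pics/w8.png",cv2.resize(im[100:340,180:400],None,fx=2.4,fy=2.4))
E
```

```text
{'clock': np.float64(18.925), 'qpos': array([ 0.056,  0.545, -0.051,  1.727, -0.095,  0.886, -1.625]), 'eef_pos': array([576.446,  -6.587, 219.547]), 'tool_rot': array([-3.044,  0.025, -0.126]), 'force': array([-0.877, -0.002,  0.262]), 'torque': array([-0.119,  0.033, -0.029]), 'width': np.float64(85.71)}
lean about heater x: 0.0978  about y: 0.0249  toolx yaw -0.126
grasp pt [576.7  -8.5 238.4]
now {'red': [(array([464.6, -33. ]), np.int32(142), array([336., 290.]))]}
ref {'red': [(array([465.6, -36.1]), np.int32(140), array([325.8, 284.2]))], 'green': [(array([453.4,  21.7]), np.int32(57), array([274. , 299.7]))]}
tabtop (577.6,-2.5) at [260. 266.]
```

View pics/w8.png

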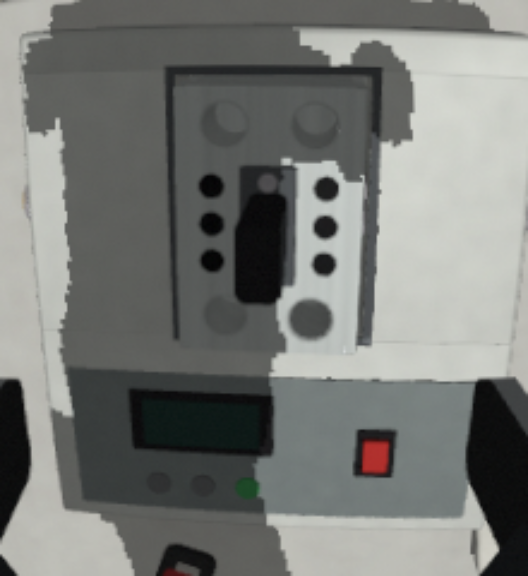

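```bash
python3 st.py 578 -4.5 124
```

```text
{'clock': np.float64(18.975), 'qpos': array([ 0.057,  0.545, -0.051,  1.727, -0.095,  0.886, -1.625]), 'eef_pos': array([576.406,  -7.411, 219.62 ]), 'tool_rot': array([-3.044,  0.025, -0.127]), 'force': array([0.027, 0.112, 0.038]), 'torque': array([-0.171, -0.007, -0.023]), 'width': np.float64(85.28)}
lean about heater x: 0.0976  about y: 0.0247  toolx yaw -0.127
grasp pt [576.6  -9.3 238.5]
tool move [  3.6   6.2 114.4]
```

Call:
move_arm(
  series=[
    [[0.001,0.002,0.04],0],
    [[0.002,0.004,0.08],0],
    [[0.003,0.006,0.105],0],
    [[0.0036,0.0062,0.114],0],
    [[0.0036,0.0062,0.114],0],
  ],
)

```text
clock: 19.6
eef_pos: [577.6, -3.5, 105.4]
tool_rot: [-3.044, 0.025, -0.128]
force: [0.5, 0.5, 0.2]
width: 85.6
```

```bash
python3 st.py 578 -4.5 124
```

```text
{'clock': np.float64(19.6), 'qpos': array([ 0.057,  0.699, -0.061,  1.819, -0.1  ,  0.64 , -1.61 ]), 'eef_pos': array([577.554,  -3.531, 105.364]), 'tool_rot': array([-3.044,  0.025, -0.128]), 'force': array([0.465, 0.542, 0.226]), 'torque': array([-0.079, -0.04 , -0.007]), 'width': np.float64(85.553)}
lean about heater x: 0.0972  about y: 0.0252  toolx yaw -0.128
grasp pt [577.8  -5.4 124.3]
tool move [ 0.1 -0.9  0.4]
```

Call:
move_arm(
  series=[
    [[0,0,0],0],
    [[0,0,0],0],
    [[0,0,0],0],
    [[0,0,0],0],
    [[0,0,0],0],
  ],
  claw=0,
)

```text
clock: 20.23
eef_pos: [577.9, -4.3, 107.1]
tool_rot: [-3.046, 0.024, -0.128]
force: [-2.9, -1.4, 11.9]
width: 13.5
```

```bash
python3 st.py
```

```text
{'clock': np.float64(20.225), 'qpos': array([ 0.057,  0.697, -0.06 ,  1.818, -0.099,  0.643, -1.61 ]), 'eef_pos': array([577.895,  -4.279, 107.068]), 'tool_rot': array([-3.046,  0.024, -0.128]), 'force': array([-2.924, -1.367, 11.867]), 'torque': array([-0.85 ,  0.742,  0.074]), 'width': np.float64(13.47)}
lean about heater x: 0.0961  about y: 0.0240  toolx yaw -0.128
grasp pt [578.1  -6.1 126. ]
```

```bash
cat > holes.py <<'E'
from h import *
import sys
def holes(im):
    g=cv2.cvtColor(im,cv2.COLOR_BGR2GRAY);o=[]
    for t in(25,35,45):
        n,l,s,c=cv2.connectedComponentsWithStats((g<t).astype(np.uint8))
        for i in range(1,n):
            if 60<s[i,4]<500 and 225<c[i][0]<345 and 190<c[i][1]<255 and s[i,2]<25 and s[i,3]<25: o.append((t,*c[i].round(1),int(s[i,4])))
    return o
print("seated,w7",holes(cv2.imread("pics/cur.png")))
im=get_image("wrist");cv2.imwrite("pics/last.png",im);print("now",holes(im))
E
python3 holes.py
```

```text
seated,w7 [(25, np.float64(243.5), np.float64(228.0), 192), (25, np.float64(323.6), np.float64(228.2), 189), (25, np.float64(322.7), np.float64(250.4), 90), (35, np.float64(243.5), np.float64(228.1), 195), (35, np.float64(323.4), np.float64(228.2), 197), (45, np.float64(243.5), np.float64(228.0), 203), (45, np.float64(323.4), np.float64(228.2), 203)]
now [(25, np.float64(246.8), np.float64(227.5), 182), (25, np.float64(326.1), np.float64(228.7), 189), (35, np.float64(246.8), np.float64(227.4), 188), (35, np.float64(326.1), np.float64(228.7), 196), (45, np.float64(246.7), np.float64(227.4), 202), (45, np.float64(326.0), np.float64(228.7), 206)]
```

The gripper's couple has tilted the block by about half the lean, roughly 0.05 rad. Next I'll move along the arc, to the right and up.

Call:
move_arm(
  series=[
    [[0,0.002,-0.001],0],
    [[0,0.004,-0.002],0],
    [[0,0.006,-0.003],0],
    [[0,0.006,-0.003],0],
  ],
)

```text
clock: 20.78
eef_pos: [577.1, -7.8, 108.6]
tool_rot: [-3.042, 0.025, -0.127]
force: [1.6, 5.5, -7.4]
width: 13.3
```

```bash
python3 st.py; python3 holes.py|tail -1
```

```text
{'clock': np.float64(20.775), 'qpos': array([ 0.067,  0.695, -0.064,  1.818, -0.1  ,  0.647, -1.601]), 'eef_pos': array([577.094,  -7.802, 108.56 ]), 'tool_rot': array([-3.042,  0.025, -0.127]), 'force': array([ 1.587,  5.452, -7.442]), 'torque': array([ 1.128, -0.542, -0.031]), 'width': np.float64(13.3)}
lean about heater x: 0.0992  about y: 0.0251  toolx yaw -0.127
grasp pt [577.3  -9.7 127.5]
now [(25, np.float64(244.1), np.float64(227.4), 184), (25, np.float64(323.2), np.float64(227.6), 182), (35, np.float64(244.1), np.float64(227.4), 192), (35, np.float64(323.1), np.float64(227.6), 191), (45, np.float64(244.1), np.float64(227.4), 203), (45, np.float64(323.0), np.float64(227.6), 201)]
```

Call:
move_arm(
  series=[
    [[0,0.003,-0.001],0],
    [[0,0.006,-0.002],0],
    [[0,0.006,-0.002],0],
    [[0,0.006,-0.002],0],
  ],
)

```text
clock: 21.32
eef_pos: [576.0, -11.1, 108.8]
tool_rot: [-3.039, 0.027, -0.126]
force: [0.7, 4.9, -8.9]
width: 13.4
```

```bash
python3 st.py; python3 holes.py|tail -1
python3 - <<'E'
import cv2,numpy as np
from h import *
s=get_image("side");cv2.imwrite("pics/s9raw.png",s);s0=cv2.imread("pics/side0.png");g=lambda a:cv2.cvtColor(a,cv2.COLOR_BGR2GRAY).astype(np.float32)
for a,b,c,d in((243,274,254,348),(215,240,292,340)):
    try:
        r,w=cv2.findTransformECC(g(s0)[a:b,c:d],g(s)[a:b,c:d],np.eye(2,3,dtype=np.float32),cv2.MOTION_TRANSLATION);print(r,w[:,2])
    except cv2.error: print("fail")
E
```

```text
{'clock': np.float64(21.325), 'qpos': array([ 0.077,  0.694, -0.068,  1.818, -0.102,  0.649, -1.592]), 'eef_pos': array([576.04 , -11.069, 108.846]), 'tool_rot': array([-3.039,  0.027, -0.126]), 'force': array([ 0.742,  4.936, -8.871]), 'torque': array([ 1.235, -0.567, -0.188]), 'width': np.float64(13.354)}
lean about heater x: 0.1025  about y: 0.0269  toolx yaw -0.126
grasp pt [576.3 -13.1 127.7]
now [(25, np.float64(243.7), np.float64(227.2), 187), (25, np.float64(322.8), np.float64(227.3), 183), (35, np.float64(243.7), np.float64(227.2), 189), (35, np.float64(322.6), np.float64(227.4), 190), (45, np.float64(243.8), np.float64(227.2), 200), (45, np.float64(322.7), np.float64(227.5), 199)]
0.9785828245031339 [-0.60682267  0.05220322]
0.4352059460214059 [-0.53972375  0.836695  ]
```

Call:
move_arm(
  series=[
    [[0,0,-0.001],0],
    [[0,0,-0.002],0],
    [[0,0,-0.003],0],
  ],
)

```text
clock: 21.8
eef_pos: [574.2, -11.9, 110.1]
tool_rot: [-3.04, 0.031, -0.126]
force: [1.2, 0.3, -19.7]
width: 13.3
```

```bash
python3 st.py; python3 holes.py|tail -1
```

```text
{'clock': np.float64(21.8), 'qpos': array([ 0.077,  0.692, -0.067,  1.818, -0.101,  0.656, -1.592]), 'eef_pos': array([574.186, -11.917, 110.113]), 'tool_rot': array([-3.04 ,  0.031, -0.126]), 'force': array([  1.187,   0.254, -19.722]), 'torque': array([-0.01 , -0.571, -0.163]), 'width': np.float64(13.317)}
lean about heater x: 0.1015  about y: 0.0312  toolx yaw -0.126
grasp pt [574.5 -13.9 129. ]
now [(25, np.float64(243.9), np.float64(227.2), 185), (25, np.float64(323.0), np.float64(227.4), 181), (35, np.float64(243.9), np.float64(227.3), 190), (35, np.float64(322.9), np.float64(227.3), 192), (45, np.float64(243.9), np.float64(227.2), 203), (45, np.float64(322.9), np.float64(227.4), 200)]
```

```bash
cat > hs.py <<'E'
from h import *
s=get_image("side");cv2.imwrite("pics/s10.png",s);s0=cv2.imread("pics/s9raw.png");g=lambda a:cv2.cvtColor(a,cv2.COLOR_BGR2GRAY).astype(np.float32)
for n,a,b,c,d in(("front strip",243,274,254,348),("panel",206,246,258,290),("block",208,242,294,338),("blockface",226,242,294,338)):
    try:
        r,w=cv2.findTransformECC(g(s0)[a:b,c:d],g(s)[a:b,c:d],np.eye(2,3,dtype=np.float32),cv2.MOTION_TRANSLATION);print(n,r.__round__(3),w[:,2].round(2))
    except cv2.error: print(n,"fail")
E
python3 hs.py
```

```text
front strip 0.981 [-0.68  0.33]
panel 0.991 [-0.8   0.25]
block 0.979 [-0.5  -0.13]
blockface 0.977 [-0.36 -0.09]
```

Call:
move_arm(
  series=[
    [[0.001,-0.001,-0.001],0],
    [[0.001,-0.002,-0.002],0],
    [[0.001,-0.003,-0.003],0],
    [[0.001,-0.004,-0.0035],0],
  ],
)

```text
clock: 22.4
eef_pos: [574.9, -9.6, 115.0]
tool_rot: [-3.042, 0.032, -0.126]
force: [-3.1, -4.3, -9.1]
width: 13.0
```

```bash
python3 st.py; python3 holes.py|tail -1; python3 hs.py
```

```text
{'clock': np.float64(22.4), 'qpos': array([ 0.071,  0.686, -0.064,  1.813, -0.1  ,  0.668, -1.599]), 'eef_pos': array([574.912,  -9.567, 114.977]), 'tool_rot': array([-3.042,  0.032, -0.126]), 'force': array([-3.143, -4.332, -9.064]), 'torque': array([-1.386,  0.943, -0.038]), 'width': np.float64(12.966)}
lean about heater x: 0.1000  about y: 0.0322  toolx yaw -0.126
grasp pt [575.3 -11.5 133.9]
now [(25, np.float64(244.4), np.float64(227.4), 186), (25, np.float64(323.4), np.float64(227.8), 186), (35, np.float64(244.5), np.float64(227.4), 189), (35, np.float64(323.4), np.float64(227.8), 191), (45, np.float64(244.5), np.float64(227.4), 201), (45, np.float64(323.5), np.float64(227.9), 200)]
front strip 0.982 [-0.72  0.32]
panel 0.991 [-0.83  0.03]
block 0.939 [-0.38 -1.07]
blockface 0.897 [ 0.12 -0.62]
```

Both catches are free: the block rose 5 mm and the pull fell to -9 N. I'll lift it straight up.

Call:
move_arm(
  series=[
    [[0,-0.001,-0.006],0],
    [[-0.0004,-0.0015,-0.013],0],
    [[-0.0006,-0.002,-0.02],0],
    [[-0.0009,-0.003,-0.028],0],
    [[-0.0009,-0.003,-0.028],0],
  ],
)

```text
clock: 23.12
eef_pos: [576.5, -8.9, 144.5]
tool_rot: [-3.041, 0.028, -0.126]
force: [-0.1, -0.3, -4.3]
width: 13.3
```

```bash
python3 st.py; python3 holes.py|tail -1; python3 hs.py
```

```text
{'clock': np.float64(23.125), 'qpos': array([ 0.069,  0.644, -0.062,  1.792, -0.1  ,  0.727, -1.604]), 'eef_pos': array([576.521,  -8.858, 144.52 ]), 'tool_rot': array([-3.041,  0.028, -0.126]), 'force': array([-0.123, -0.285, -4.278]), 'torque': array([-0.262, -0.045, -0.065]), 'width': np.float64(13.289)}
lean about heater x: 0.1009  about y: 0.0285  toolx yaw -0.126
grasp pt [576.8 -10.8 163.4]
now [(25, np.float64(244.1), np.float64(227.3), 183), (25, np.float64(323.2), np.float64(227.6), 188), (35, np.float64(244.1), np.float64(227.2), 191), (35, np.float64(323.2), np.float64(227.5), 194), (45, np.float64(244.1), np.float64(227.4), 203), (45, np.float64(323.1), np.float64(227.5), 204)]
front strip 0.984 [-0.72  0.31]
panel 0.984 [-0.75 -0.16]
block 0.329 [7.71 0.8 ]
blockface 0.819 [ 2.92 -0.15]
```

Call:
move_arm(
  series=[
    [[-0.0002,-0.0007,-0.007],0],
    [[-0.0005,-0.0015,-0.015],0],
    [[-0.0005,-0.0015,-0.015],0],
    [[-0.0005,-0.0015,-0.015],0],
    [[-0.0005,-0.0015,-0.015],0],
  ],
)

```text
clock: 23.85
eef_pos: [575.1, -9.2, 158.3]
tool_rot: [-3.041, 0.032, -0.126]
force: [0.6, -0.1, -4.0]
width: 13.3
```

```bash
python3 st.py; python3 holes.py|tail -1
python3 - <<'E'
from h import *
w=cv2.imread("pics/last.png");s=get_image("side");cv2.imwrite("pics/s11.png",s)
o=np.zeros((560,780,3),np.uint8);o[:420,:330]=w[:,115:445];b=cv2.resize(s[190:350,230:380],None,fx=3,fy=3);o[:480,330:780]=b
cv2.imwrite("pics/final.png",o)
E
```

```text
{'clock': np.float64(23.85), 'qpos': array([ 0.068,  0.624, -0.06 ,  1.782, -0.099,  0.759, -1.607]), 'eef_pos': array([575.146,  -9.159, 158.29 ]), 'tool_rot': array([-3.041,  0.032, -0.126]), 'force': array([ 0.632, -0.114, -4.042]), 'torque': array([-0.262, -0.028,  0.04 ]), 'width': np.float64(13.261)}
lean about heater x: 0.1003  about y: 0.0317  toolx yaw -0.126
grasp pt [575.5 -11.1 177.2]
now [(25, np.float64(244.1), np.float64(227.3), 184), (25, np.float64(323.2), np.float64(227.5), 187), (35, np.float64(244.1), np.float64(227.2), 192), (35, np.float64(323.2), np.float64(227.5), 194), (45, np.float64(244.2), np.float64(227.4), 202), (45, np.float64(323.2), np.float64(227.6), 203)]
```

View pics/final.png

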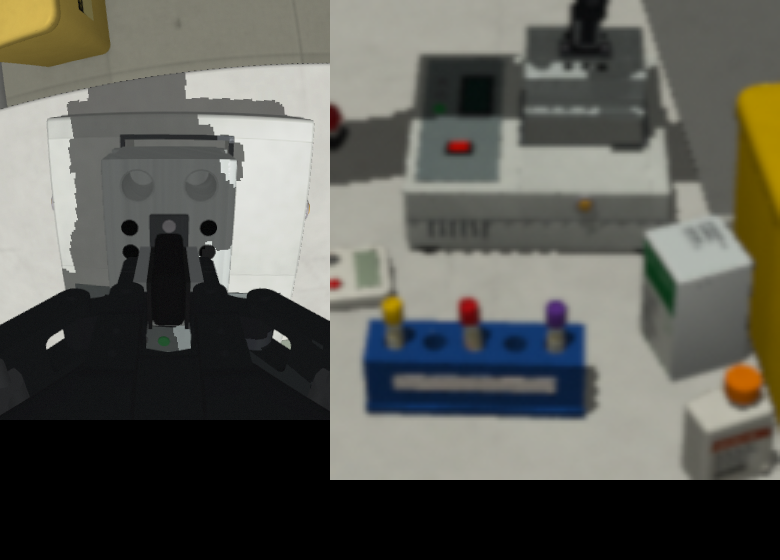

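The block hangs clear above the well, the heater sits flat, and the red tube is fully down in the rack. I'll hand the job in.

```bash
python3 -c "
from cell import *
print(finish_job())"
```

```text
the job is handed in; nothing more can be done
None
```

I handed the job in at 23.9 s. At my last checks everything looked within limits, but the block's tilt is close to the limit. No verdict was reported.

**What I did**
- **Tube:** I stood the red-capped tube in the middle hole of the rack and let go. The last side view shows it fully down, at the same height as its neighbours.
- **First try at rocking:** a plain sideways push on the tab slid the heater about 3 mm without freeing a catch. Pushing the other way later brought it back to within 1–2 mm in y, and it ended about 2 mm off in x.
- **Leaning the tool:** the moves allow no tilt. I pressed the shut fingertips against the fixed rack at about 25 N until the tool leaned 0.10 rad, then took the tab again.
- **Freeing the block:** I freed the left side first, then pulled the right side free with at most about 20 N. I then lifted the block straight up.

**Last checks**
- **Load:** the wrist carries about 4 N, which is the block's weight alone, with the grip at 13.3 mm.
- **Height and position:** the block's underside is about 93 mm above the heater's origin, roughly 23 mm over the deck. It is within about 5 mm of the well's middle.
- **Heater and bystanders:** the heater looks flat, and the bystanders in the last side view look undisturbed.

**Less certain**
- **Tilt:** the block still leans about 0.10 rad, inferred from the tool's lean and the block lining up with it. The limit is 0.12.
- **Step 2 (one side up, the other down):** I judged this from forces and wrist-image geometry (left side about 47 mm, right about 40 mm), not from a direct view.

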